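Index the parts carousel to the bearing pocket

ROBOT

A 6-joint arm with a two-finger parallel gripper is mounted at the origin on a cart in front of the work surface, level with it; the furniture and walls round the work are solid. World frame = base frame: x ahead of the robot, y to its left, z up, the work surface at z = 0. Lengths are in m, angles in rad, forces in N, time in s.
With the tool pointing down it reaches from about 0.425 to 0.925 m from the base axis. Payload 12.5 kg.
Tool frame: the origin (TCP) lies midway between the tips of the shut fingers; the grasp point (between the pads) lies 19 mm behind it; y points along the fingers, z is the direction in which the jaws open and shut, and the axes are right-handed (so a half turn about y gives the same grasp; the last joint's range is limited). The gripper opens to 85 mm and grips with 20 to 120 N. Pads are 22 mm wide; open, the fingers measure 114 mm over their backs; the gripper's body (76 mm by 85 mm) begins 54 mm behind the grasp point. The pads swing forward as they close: fully open they stand 13 mm farther back than shut.
Start: joints at [1.237, 0.491, 1.559, -0, 1.092, -0.106], TCP at [0.141, 0.609, 0.231] pointing down, gripper open.
Joint ranges: [-3.1, 3.1], [-0.84, 2.19], [0.05, 2.79], [-1.13, 4.28], [0.06, 2.93], [-2.69, 2.69]. Speed limits (rad/s): [2.22, 2.22, 2.79, 3.14, 3.14, 3.14].

INTERFACE

Orientations are given as a rotation vector (axis times angle).
In Python, from rig import readout, imaging, workorder gives the robot as it stands.
- The arm moves only by the tool send_rows, never from a script. Its argument "commands" is a list of rows, each a list of 7 numbers: the closure, from 0 (fully open) to 1 (shut), then the shift along the world's x, y, z in m, then the turn, a rotation vector about the world's x, y, z in degrees. In form: [[grip, dx, dy, dz, wx, wy, wz], ...]. A call has 1 to 20 rows; each row shifts and turns the pose as measured when the row begins; what a row does not reach is not made up. A row lasts 1/12 s, in which the tool goes at most 41.7 mm and 7.16 degrees, less where a joint would pass 70% of its speed; a pose out of reach is approached as far as the arm can. A call is refused whole if a number of a shift passes 0.0417 or a number of a turn 7.16, either way. A call with a gripper value outside its range is refused whole. The fingers move at their own pace and stop on an object; "grip_force" is the grip in N (left out, the last holds). Time passes only in rows, so rows that do not move let the fingers close. It gives the time, the measured TCP pose, the force and the opening at its end, in the units of the state.
- readout.state(): the state, without advancing time (a new reading comes with each control period).
- imaging.get_image(name): name is "side" or "top" or "wrist"; returns the picture (400x640x3 uint8, blue, green, red); there is no depth.
- imaging.camera_info(name): a dict with "intrinsics" (3x3 intrinsics, pixels), "R" (3x3) and "t" (3): a world point X has camera coordinates R X + t; the wrist camera has in their place "tool_from_camera" (4x4, takes a point from camera to tool coordinates, whose origin is the TCP and whose axes are the tool frame's). Camera axes: x right, y down, z forward; pixel columns grow to the right and rows downward; lengths in m; the calibration is good to about 2 mm. A picture is of the moment at which its call begins: read the wrist's pose just before it. camera_info takes no time and is no camera call.
- workorder.sign_off(): hands the job in, once; it reports no verdict.
The state is a dict: "time_s": time; "joints": joint angles; "joint_vel": joint speeds; "joint_torque": joint torques, N m; "tcp_pos": TCP position; "orientation": TCP orientation; "ft_force": force on the tool from outside, world axes, zero at the start; "torque": the same for the moment, N m; "width": finger opening in m.
Only numpy, scipy, OpenCV 4.12 (cv2) and the standard library are available. Lean on these libraries where they do the work, as an engineer would, in place of code of your own. Each camera call takes 0.05 s, during which the arm holds its last target.

TASK

The round parts carousel on the bench is locked by its latch lever with an empty pocket at the front, behind the latch. Push the lever's upright post outward until the carousel is free, push the carousel round by its dividers at the rim until the pocket with the ball bearing stands at the front, then push the lever fully home again so that its tooth locks the carousel there, and draw back. Only push with the fingers: lift nothing, do not press on the parts in the pockets, and leave the mug, the paint brush and the spanner where they are.

Things in the scene. Friction and masses are not known exactly. Their poses are not given: they have to be found in the camera images.
- stand: Fixed base board of the carousel, brown wood, 14 mm thick, from x = -195 to +100 and y = -110 to +110 mm in its own frame; origin on the bench under the carousel's vertical axis, z up. Its -x axis is the FRONT (roughly toward the robot); the latch lever lies across the front, its pivot at (-128, +75) mm.
- front (a point): Point fixed to the base: the centre of the floor of whichever pocket stands at the front, 70 mm in front of the carousel's axis, 40 mm above the bench.
- axis (a point): Point fixed to the base, on the carousel's axis at the height of the pocket floors (40 mm above the bench).
- carousel (a joint): Angle of the carousel (rad), counter-clockwise from above, about 0 at the start, no end stops; it stays where it is left (friction 0.1 N m, 1 to 3 N at the rim). It can be locked at every multiple of pi/3, where one pocket is exactly at the front.
- hub (a point): Top of the carousel's hub (34 mm thick), 79 mm high, on the axis. Six 3 mm steel dividers, 40 to 70 mm above the bench, run from the hub to radius 128 mm, at 30, 90, 150.. degrees from the stand's x axis at angle 0. Between them six pockets, closed by an 18 mm high lip at radius 102 to 105 mm: the last 23 mm of each divider stand free outside it, for a finger to push. Disc radius 116 mm.
- latch (a joint): Angle of the latch lever (rad) about its upright pivot: 0 fully home (carousel locked), 0.30 against its stop, fully out; the carousel is free from about 0.22. It stays where it is left; pushing the post takes about 2 N. A flat steel bar, 18 mm wide, top 28 mm above the bench.
- tooth (a point): Axis of the latch's tooth, a 10 mm pin 25 mm above the bench that enters one of six 13 mm notches in the steel index plate (radius 128 mm, 22 to 28 mm above the bench) under the disc. Notch corners are rounded to 8 mm: the lever goes home only within about 0.08 rad of a locking angle, and then draws the carousel true.
- latch_post (a point): The lever's upright post, 15 mm thick (head 19 mm), 28 to 79 mm above the bench; point on its axis, 55 mm up. In the stand's frame it is at (-150, -105) mm when home and about (-203, -90) mm fully out: pushed along -x it frees the carousel, along +x it locks it. With the lever home about 40 mm are free between post and carousel for a finger.
- bearing: The ball bearing: steel ring, 47 mm across, 14 mm thick, with a 20 mm bore and a dark seal; it lies loose in one of the pockets, which one varies; origin at the centre of its underside; never in the front pocket at the start. Pocket floors are 40 mm above the bench and pocket centres 70 mm from the axis.
- nut: Big rusty hexagon nut, 28 mm across, 13 mm thick; it lies loose in one of the pockets, which one varies; origin at the centre of its underside.
- pulley: Grooved aluminium belt pulley, 48 mm across, 20 mm thick, lying flat, with a hub and a small bore; it lies loose in one of the pockets, which one varies; origin at the centre of its underside.
- bushing: Flanged steel bushing, flange 42 mm across, 26 mm tall, standing on its flange; it lies loose in one of the pockets, which one varies; origin at the centre of its underside.
- washer: Flat steel washer, 44 mm across, 4 mm thick; it lies loose in one of the pockets, which one varies; origin at the centre of its underside.
- mug: White mug, 82 mm across, 94 mm tall, standing on the bench to the right of the carousel; origin under its centre. Bystander.
- brush: Paint brush, 210 mm long, 44 mm wide, 15 mm thick, flat on the bench to the left, beyond the spanner; origin under its centre. Bystander.
- spanner: Old brown spanner, 255 mm long, 8 mm thick, flat on the bench left of the carousel; origin under its centre. Bystander.

How it is judged:
On the way, in this order (a step that is already met when the one before it is completed fails the run):
1. the latch lever is pushed out and the carousel is free (value of joint latch above 0.15 rad), for 0.1 s.
2. with the latch out, the pocket with the bearing is turned to the front (horizontal distance between bearing and front below 0.03 m and value of joint latch above 0.15 rad), for 0.2 s.
At the end, for the whole second after the job is handed in: The bearing lies within 30 mm of the centre of the front pocket position, the latch lever is home (angle under 0.035 rad, which its tooth reaches only in a notch), the carousel is at rest, and all five parts still lie in the carousel (horizontal distance between bearing and front below 0.03 m and value of joint latch below 0.035 rad and velocity of joint carousel between -0.05 and 0.05 rad/s and horizontal distance between each of bearing, nut, pulley, bushing, washer and axis below 0.105 m and height (world z) of each of bearing, nut, pulley, bushing, washer above 0.03 m); the robot touches nothing.
It fails at once if a part in the carousel is lifted or carried (more than 20 mm above its pocket floor) (height (world z) of any of bearing, nut, pulley, bushing, washer above 0.06 m).
It fails at once if the fingers press on a part in the pockets (contact force between the fingers and bearing above 1 N or contact force between the fingers and nut above 1 N or contact force between the fingers and pulley above 1 N or contact force between the fingers and bushing above 1 N or contact force between the fingers and washer above 1 N).
It fails at once if the mug, the paint brush or the spanner is moved more than 25 mm (distance of any of mug, brush, spanner from where it was at the start of the episode above 0.025 m).
It also fails if it takes over 72 s, if anything falls off the work surface, if the arm or the gripper's body presses on something with over 40 N, if the wrist force passes 120 N, or if a joint passes its speed limit or range.

## Working session

There is one attempt and no reset: what is moved stays moved. The work goes in short steps, Python scripts to look and compute and a tool call to move; the robot and the scene stay as the last step left them, time stands still between calls to the robot, and variables do not carry over. Pictures are saved under pics/ and viewed, and the job is handed in when it is done.

Besides the shell and the picture viewer there is one more tool, called after "Call:" in YAML: its name, and indented under it one key for each argument. send_rows: Moves the arm, as the interface text tells. Its arguments: {"type":"object","properties":{"commands":{"type":"array"},"grip_force":{"type":"number"}},"required":["commands"]}

```bash
mkdir -p pics
python3 - <<'E'
from rig import readout, imaging
import cv2
print(readout.state())
for n in("top","side","wrist"):
    cv2.imwrite(f"pics/{n}0.png",imaging.get_image(n)); print(n,imaging.camera_info(n))
E
```

```text
{'time_s': 0.0, 'joints': array([ 1.23742448e+00,  4.91565837e-01,  1.55948035e+00,  2.58710762e-05,
        1.09170570e+00, -1.05589723e-01]), 'joint_vel': array([ 6.85751809e-04,  5.98031047e-04,  4.82405099e-05,  9.27717201e-04,
        1.26852356e-04, -8.16252197e-04]), 'joint_torque': array([-2.07350320e-03, -6.18458605e+01, -2.61592287e+01, -2.01141679e-04,
        4.07803207e-03, -1.16075614e-05]), 'tcp_pos': array([0.14102249, 0.60863491, 0.2307132 ]), 'orientation': array([-1.564515  ,  0.17908301, -0.17865054]), 'ft_force': array([-0.57336179,  0.62430841,  0.07135516]), 'torque': array([ 0.00566767, -0.0433096 ,  0.01084596]), 'width': 0.08540101728478547}
top {'intrinsics': array([[512.7300998 ,   0.        , 322.35758261],
       [  0.        , 512.7300998 , 194.37366092],
       [  0.        ,   0.        ,   1.        ]]), 'R': array([[-0.00205483, -0.99998888,  0.00424561],
       [-0.99347552,  0.00155729, -0.11403493],
       [ 0.11402705, -0.00445223, -0.99346767]]), 't': array([0.41608385, 0.53222178, 1.05734793])}
side {'intrinsics': array([[473.64852007,   0.   
[... 167 characters left out ...]
.02111632],
       [-0.00270524, -0.55320868, -0.83303832],
       [-0.0340991 ,  0.83260794, -0.55281214]]), 't': array([-0.54935532,  0.30789943,  0.77297623])}
wrist {'intrinsics': array([[346.33989719,   0.        , 315.37999567],
       [  0.        , 346.33989719, 204.44737321],
       [  0.        ,   0.        ,   1.        ]]), 'tool_from_camera': array([[-1.05236611e-04,  9.59765125e-01,  2.80804012e-01,
        -7.10761735e-02],
       [ 4.55979024e-05, -2.80804008e-01,  9.59765131e-01,
        -1.40997128e-01],
       [ 9.99999993e-01,  1.13806504e-04, -1.42124142e-05,
         6.12315139e-04],
       [ 0.00000000e+00,  0.00000000e+00,  0.00000000e+00,
         1.00000000e+00]])}
```

View pics/top0.png

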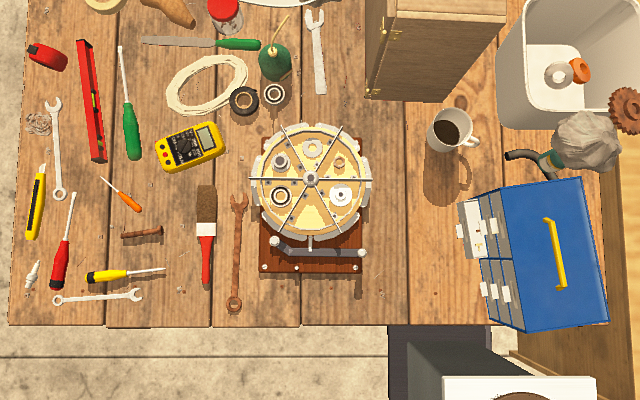

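View pics/side0.png

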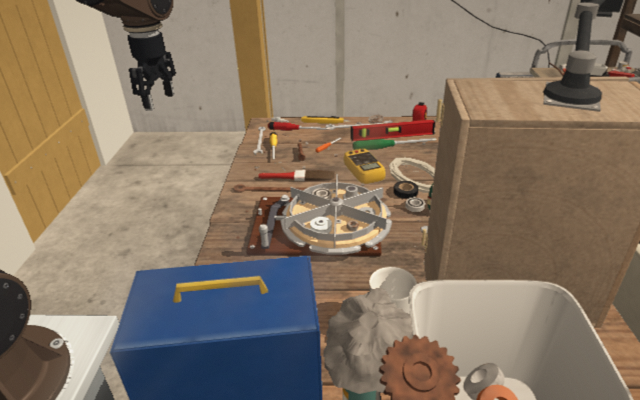

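View pics/wrist0.png

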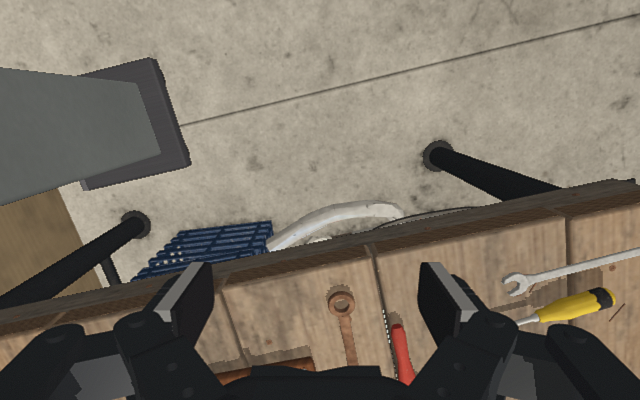

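```bash
cat > h.py <<'E'
import numpy as np,cv2
from rig import readout,imaging
def cast(n,px,z):
    c=imaging.camera_info(n);K=c["intrinsics"];R=c["R"];t=c["t"]
    d=R.T@np.linalg.inv(K)@np.array([px[0],px[1],1.]);o=-R.T@t
    return o+d*(z-o[2])/d[2]
def proj(n,X):
    c=imaging.camera_info(n);p=c["intrinsics"]@(c["R"]@np.asarray(X,float)+c["t"]);return p[:2]/p[2]
E
python3 - <<'E'
import cv2
a=cv2.imread("pics/top0.png")[110:290,220:400]
cv2.imwrite("pics/top0z.png",cv2.resize(a,(720,720)[:2],interpolation=cv2.INTER_CUBIC)[:600] if 0 else cv2.resize(a,(600,600),interpolation=cv2.INTER_CUBIC))
E
```

```text
(no output)
```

View pics/top0z.png

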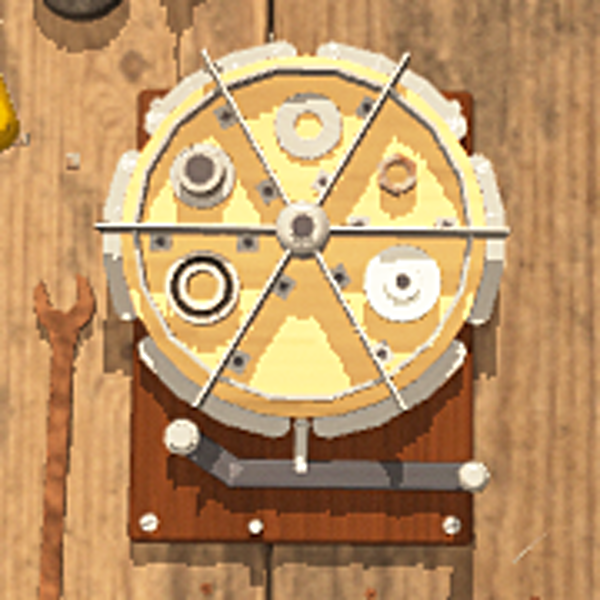

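```bash
python3 - <<'E'
from h import *
from scipy.spatial.transform import Rotation as Ro
f=lambda u,v:(220+u*.3-.35,110+v*.3-.35)
hub=cast("top",f(303,226),.079);print("hub",hub)
post=cast("top",f(473,474),.079);print("post",post)
for n,p,z in [("divL",(96,228),.07),("divR",(508,232),.07),("d150",(197,407),.07),("d330",(408,56),.07),("d30",(205,52),.07),("d210",(406,408),.07),("scrL",(149,523),.017),("scrR",(452,526),.017),("bearing",(203,287),.054),("cornL",(130,541),.014),("cornR",(472,543),.014),("pin",(301,465),.03)]:
    X=cast("top",f(*p),z);print(n,X.round(4),(X-hub)[:2].round(4),np.degrees(np.arctan2(*(X-hub)[1::-1])).round(1))
R=Ro.from_rotvec(readout.state()["orientation"]).as_matrix();print(R.round(3))
# side check: hub
print(proj("side",hub),proj("side",post),proj("top",[0,0,0]))
E
python3 - <<'E'
import cv2
a=cv2.imread("pics/side0.png")[170:265,240:400]
cv2.imwrite("pics/side0z.png",cv2.resize(a,(800,475),interpolation=cv2.INTER_CUBIC))
E
```

```text
hub [0.56192298 0.43924211 0.079     ]
post [0.41160157 0.33728138 0.079     ]
divL [0.5622 0.5665 0.07  ] [0.0003 0.1273] 89.9
divR [0.5594 0.3135 0.07  ] [-0.0026 -0.1258] -91.2
d150 [0.4524 0.5037 0.07  ] [-0.1096  0.0644] 149.5
d330 [0.67   0.3742 0.07  ] [ 0.108 -0.065] -31.1
d30 [0.6726 0.5004 0.07  ] [0.1107 0.0611] 28.9
d210 [0.4515 0.3768 0.07  ] [-0.1104 -0.0624] -150.5
scrL [0.3814 0.5377 0.017 ] [-0.1806  0.0985] 151.4
scrR [0.3791 0.346  0.017 ] [-0.1829 -0.0933] -153.0
bearing [0.5274 0.5018 0.054 ] [-0.0345  0.0626] 118.9
cornL [0.37  0.55  0.014] [-0.1919  0.1107] 150.0
cornR [0.3683 0.3332 0.014 ] [-0.1936 -0.1061] -151.3
pin [0.4176 0.4413 0.03  ] [-0.1444  0.0021] 179.2
[[ 0.974 -0.     0.226]
 [-0.226 -0.001  0.974]
 [-0.    -1.    -0.001]]
[334.83486959 198.2360663 ] [262.88255073 225.16522771] [524.12533203 452.45911816]
```

View pics/side0z.png

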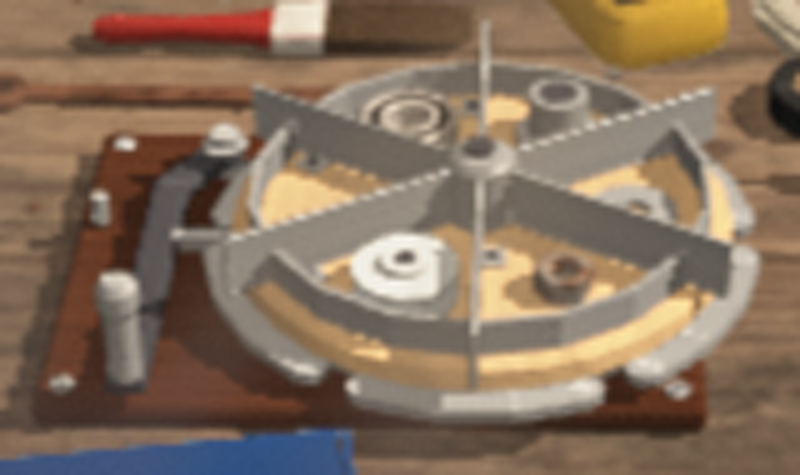

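Call:
send_rows:
  commands:
    - [1, 0.02, -0.018, 0, 0, 0, 1]
    - [1, 0.03, -0.027, 0, 0, 0, 1.5]
    - [1, 0.03, -0.027, 0, 0, 0, 1.5]
    - [1, 0.03, -0.027, 0, 0, 0, 1.5]
    - [1, 0.03, -0.027, 0, 0, 0, 1.5]
    - [1, 0.03, -0.027, 0, 0, 0, 1.5]
    - [1, 0.03, -0.027, 0, 0, 0, 1.5]
    - [1, 0.03, -0.027, 0, 0, 0, 1.5]
    - [1, 0.03, -0.027, 0, 0, 0, 1.5]
    - [1, 0.03, -0.027, 0, 0, 0, 0]
    - [1, 0, 0, 0, 0, 0, 0]
  grip_force: 60

```text
time_s: 1.07
tcp_pos: [0.4371, 0.3361, 0.2283]
orientation: [-1.574, -0.013, 0.015]
ft_force: [-1.2, -0.0, -0.2]
width: -0.0002
```

Call:
send_rows:
  commands:
    - [1, 0.002, -0.002, -0.03, 0, 0, 0]
    - [1, 0, 0, -0.04, 0, 0, 0]
    - [1, 0, 0, -0.04, 0, 0, 0]
    - [1, 0, 0, -0.02, 0, 0, 0]
    - [1, 0, 0, 0, 0, 0, 0]

```text
time_s: 1.48
tcp_pos: [0.4421, 0.3314, 0.0956]
orientation: [-1.571, -0.012, 0.005]
ft_force: [-0.5, -0.6, -0.3]
width: 0.0001
```

Run:
```python
from h import *
print(readout.state()["tcp_pos"],readout.state()["orientation"])
a=imaging.get_image("side")[120:270,200:400];b=imaging.get_image("wrist")
cv2.imwrite("pics/s1.png",cv2.resize(a,(800,600),interpolation=cv2.INTER_CUBIC));cv2.imwrite("pics/w1.png",b)
```

```text
[0.44210666 0.33136163 0.09562041] [-1.57059543 -0.01161425  0.0050765 ]
```

View pics/s1.png

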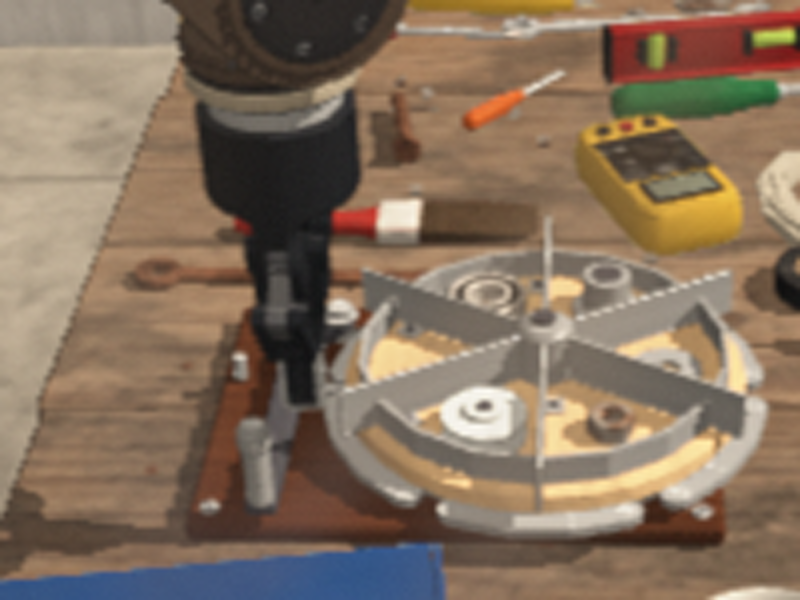

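View pics/w1.png

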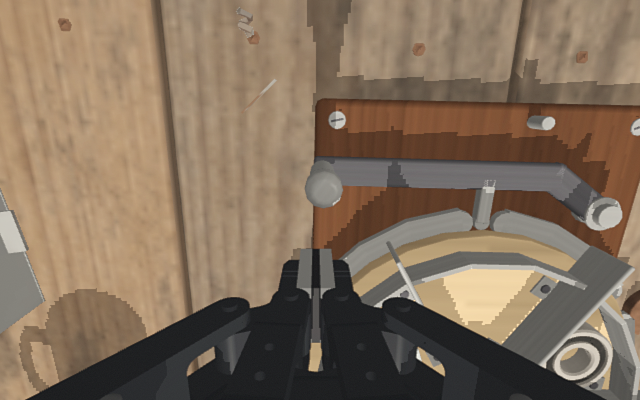

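The side view has the fingers above the gap (finger tip near 302,400, post head near 253,428). In the wrist view the post head (324,186) lies straight ahead of the fingers. I'll go down now and push.

Call:
send_rows:
  commands:
    - [1, -0.002, 0.003, -0.025, 0, 0, 0]
    - [1, -0.002, 0, -0.02, 0, 0, 0]
    - [1, 0, 0, -0.003, 0, 0, 0]
    - [1, 0, 0, 0, 0, 0, 0]

```text
time_s: 1.92
tcp_pos: [0.4423, 0.3382, 0.0572]
orientation: [-1.563, -0.023, -0.004]
ft_force: [0.0, -0.7, 0.2]
width: -0.0003
```

Call:
send_rows:
  commands:
    - [1, -0.008, 0.001, 0, 0, 0, 0]
    - [1, -0.008, 0.001, 0, 0, 0, 0]
    - [1, -0.008, 0.001, 0, 0, 0, 0]
    - [1, -0.007, 0.001, 0, 0, 0, 0]
    - [1, -0.007, 0.001, 0, 0, 0, 0]
    - [1, 0, 0, 0, 0, 0, 0]

```text
time_s: 2.42
tcp_pos: [0.4029, 0.3455, 0.0641]
orientation: [-1.557, -0.031, -0.011]
ft_force: [-1.0, -0.6, 0.4]
width: -0.0002
```

Call:
send_rows:
  commands:
    - [1, -0.006, -0.001, -0.006, -0.3, 0.3, 0.3]
    - [1, -0.006, 0.0, -0.004, -0.3, 0.3, 0.3]
    - [1, -0.004, 0, -0.003, 0, 0, 0]
    - [1, 0, 0, 0, 0, 0, 0]

```text
time_s: 2.75
tcp_pos: [0.3856, 0.3451, 0.0507]
orientation: [-1.567, -0.033, 0.006]
ft_force: [0.1, 0.0, 1.1]
width: -0.0004
```

Run:
```python
from h import *
a=imaging.get_image("side")[120:270,200:400];b=imaging.get_image("wrist")
cv2.imwrite("pics/s2.png",cv2.resize(a,(800,600),interpolation=cv2.INTER_CUBIC));cv2.imwrite("pics/w2.png",b)
```

```text
(no output)
```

View pics/s2.png

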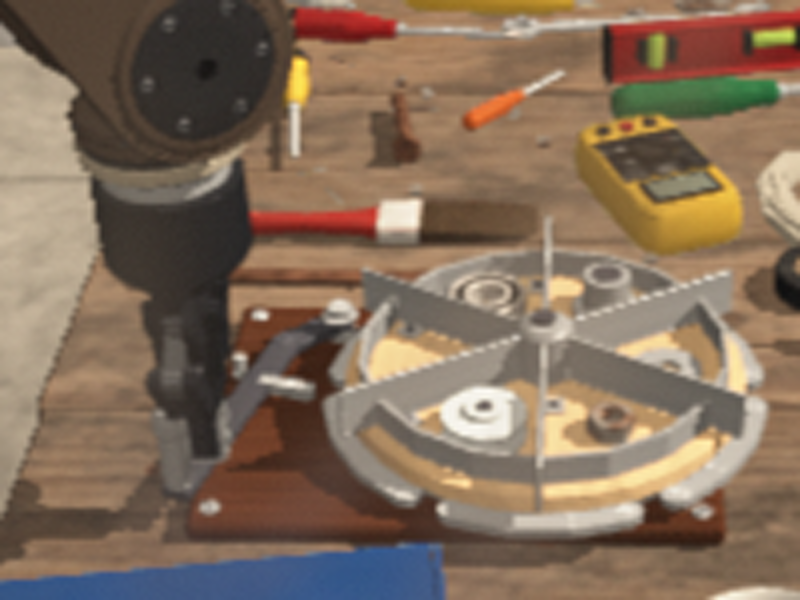

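View pics/w2.png

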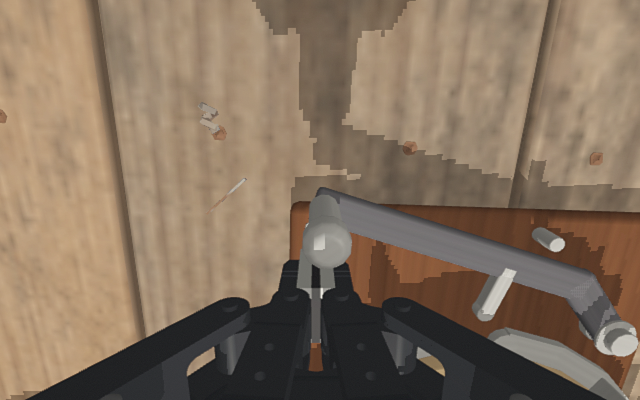

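The lever has swung most of the way out: the tooth (495,295 in the wrist view) is clear of the plate, and there is a small gap to the stop pin (547,238). I'll push a little further.

Call:
send_rows:
  commands:
    - [1, -0.005, 0.001, 0, -0.2, 0.2, 0.5]
    - [1, -0.004, 0.001, 0, 0, 0, 0]
    - [1, -0.002, 0, 0, 0, 0, 0]
    - [1, 0, 0, 0, 0, 0, 0]
    - [1, 0, 0, 0, 0, 0, 0]

```text
time_s: 3.27
tcp_pos: [0.3827, 0.3474, 0.0516]
orientation: [-1.567, -0.049, 0.007]
ft_force: [-0.2, 0.5, -0.2]
width: -0.0002
```

Run:
```python
from h import *
b=imaging.get_image("wrist")
cv2.imwrite("pics/w3.png",b)
```

```text
(no output)
```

View pics/w3.png

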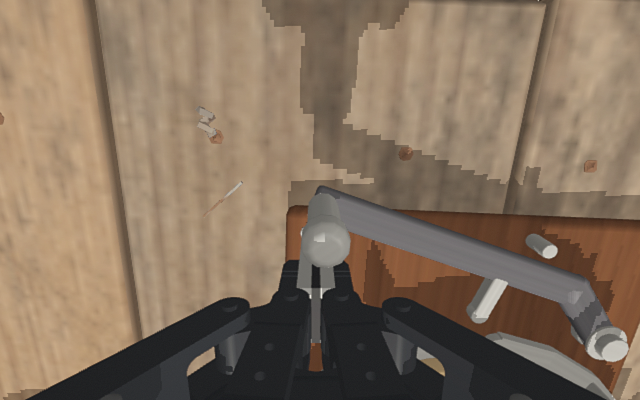

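Call:
send_rows:
  commands:
    - [1, -0.008, 0.001, 0, 0, 0, 0.5]
    - [1, -0.008, 0.001, 0, 0, 0, 0.5]
    - [1, -0.008, 0.001, 0, 0, 0, 0.5]
    - [1, 0, 0, 0, 0, 0, 0]
    - [1, 0, 0, 0, 0, 0, 0]

```text
time_s: 3.73
tcp_pos: [0.385, 0.3548, 0.0556]
orientation: [-1.545, -0.112, -0.009]
ft_force: [0.0, -1.2, 0.0]
width: 0.0002
```

Run:
```python
from h import *
b=imaging.get_image("wrist")
cv2.imwrite("pics/w4.png",b)
```

```text
(no output)
```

View pics/w4.png

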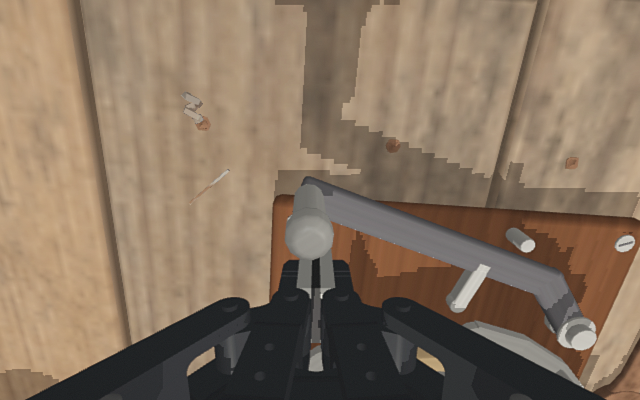

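Run:
```python
from h import *
s=readout.state();print(s["joints"].round(3),s["joint_torque"].round(1),s["tcp_pos"],s["orientation"],s["ft_force"])
```

```text
[ 0.63   0.589  2.013 -0.051  0.463 -0.962] [ -0.1 -55.2 -13.1  -0.1  -0.2  -0. ] [0.38449295 0.35475136 0.0555061 ] [-1.54506025 -0.11151993 -0.00799802] [-0.46999679  0.59235853 -0.43560448]
```

Call:
send_rows:
  commands:
    - [1, 0.012, -0.004, 0, -0.6, 2, -1.5]
    - [1, 0.008, 0, 0.01, -0.6, 1.5, 0]
    - [1, 0, 0, 0.035, 0, 0, 0]
    - [1, 0, 0, 0.035, 0, 0, 0]
    - [1, 0, 0.03, 0.035, 0, 0, 0]
    - [1, 0, 0.04, 0.03, 0, 0, 0]
    - [1, 0, 0.04, 0, 0, 0, 0]
    - [1, 0, 0.04, 0, 0, 0, 0]
    - [1, 0, 0.04, 0, 0, 0, 0]
    - [1, 0, 0, 0, 0, 0, 0]

```text
time_s: 4.62
tcp_pos: [0.3918, 0.5373, 0.1996]
orientation: [-1.574, -0.026, 0.038]
ft_force: [0.2, 0.3, -0.5]
width: 0.0001
```

Run:
```python
from h import *
b=imaging.get_image("top")
cv2.imwrite("pics/t5.png",cv2.resize(b[110:290,180:420],(800,600),interpolation=cv2.INTER_CUBIC))
```

```text
(no output)
```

View pics/t5.png

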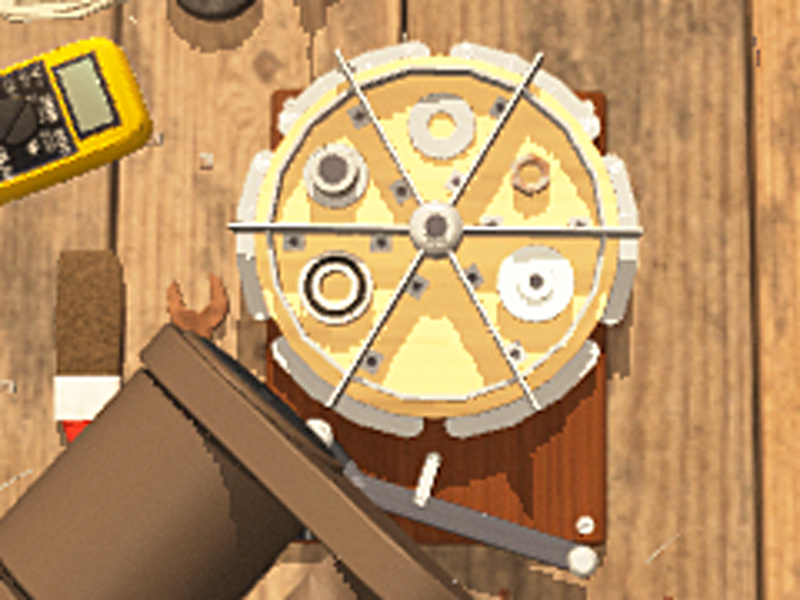

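Run:
```python
from h import *
p=cast("top",(353.9,277.1),.079);print(p)
piv=np.array([.561,.4395])+np.array([-.128*1+.075*.014,.075+.128*.014])
a=np.array([.411,.337])-piv;b=p[:2]-piv;print(piv,np.arctan2(a[0]*b[1]-a[1]*b[0],a@b))
```

```text
[0.36178619 0.35302031 0.079     ]
[0.43405  0.516292] -0.28882196634990526
```

Call:
send_rows:
  commands:
    - [1, 0.012, -0.002, 0, 0, 0, -6.5]
    - [1, 0.014, -0.002, 0, 0, 0, -6.5]
    - [1, 0.014, -0.002, 0, 0, 0, -6.5]
    - [1, 0.014, -0.002, 0, 0, 0, -6.5]
    - [1, 0.014, -0.002, 0, 0, 0, -6.5]
    - [1, 0.014, -0.002, 0, 0, 0, -6.5]
    - [1, 0, 0, 0, 0, 0, 0]
    - [1, 0, 0, -0.03, 0, 0, 0]
    - [1, 0, 0, -0.04, 0, 0, 0]
    - [1, 0, 0, -0.03, 0, 0, 0]
    - [1, 0, 0, 0, 0, 0, 0]

```text
time_s: 5.58
tcp_pos: [0.4655, 0.5133, 0.0938]
orientation: [-1.523, 0.534, -0.496]
ft_force: [-0.5, -0.3, -0.9]
width: -0.0001
```

Run:
```python
from h import *
print(readout.state()["joints"].round(2))
b=imaging.get_image("wrist")
cv2.imwrite("pics/w6.png",b)
a=imaging.get_image("side")[120:270,200:400]
cv2.imwrite("pics/s6.png",cv2.resize(a,(800,600),interpolation=cv2.INTER_CUBIC))
```

```text
[ 0.73  0.74  1.48  0.02  0.95 -0.19]
```

View pics/w6.png

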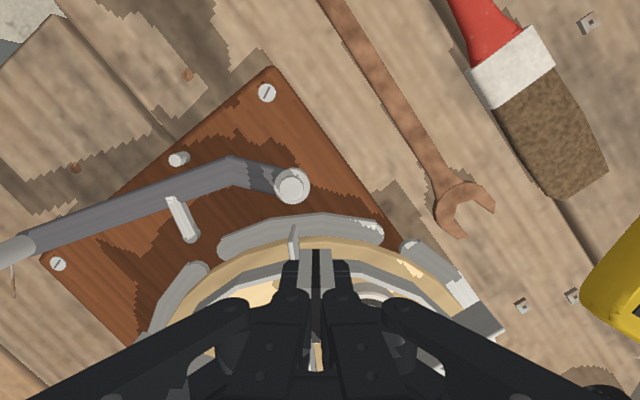

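View pics/s6.png

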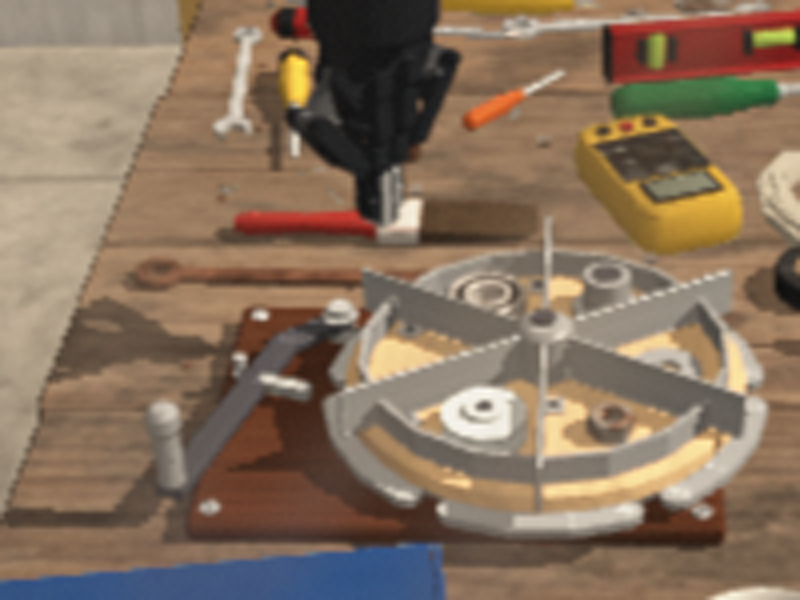

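Call:
send_rows:
  commands:
    - [1, 0.012, 0.0125, 0, 0, 0, 0]
    - [1, 0, 0, 0, 0, 0, 0]
    - [1, 0, 0, 0, 0, 0, 0]

```text
time_s: 5.93
tcp_pos: [0.4797, 0.5289, 0.1059]
orientation: [-1.513, 0.526, -0.498]
ft_force: [-1.4, -1.0, -0.6]
width: -0.0002
```

Call:
send_rows:
  commands:
    - [1, -0.001, 0, -0.025, 0, 0, 0]
    - [1, 0, 0, -0.02, 0, 0, 0]
    - [1, 0, 0, -0.005, 0, 0, 0]
    - [1, 0, 0, 0, 0, 0, 0]

```text
time_s: 6.27
tcp_pos: [0.4793, 0.5304, 0.0636]
orientation: [-1.504, 0.519, -0.499]
ft_force: [-0.2, 0.2, 0.3]
width: 0.0001
```

Call:
send_rows:
  commands:
    - [1, -0.001, -0.001, -0.01, 0, 0, 0]
    - [1, 0, 0, -0.004, 0, 0, 0]
    - [1, 0, 0, 0, 0, 0, 0]

```text
time_s: 6.52
tcp_pos: [0.4787, 0.5298, 0.0524]
orientation: [-1.501, 0.517, -0.499]
ft_force: [0.2, -0.4, 0.8]
width: -0.0003
```

```bash
cat >> h.py <<'E'
from scipy.spatial.transform import Rotation as Ro
def rep():
    s=readout.state();R=Ro.from_rotvec(s["orientation"]).as_matrix();p=s["tcp_pos"]
    d=p[:2]-[.561,.4395];print(s["time_s"],p.round(4),"toolY",R[:,1].round(3),"jaw",np.degrees(np.arctan2(R[1,2],R[0,2])).round(1),"r",np.hypot(*d).round(4),"ang",np.degrees(np.arctan2(d[1],d[0])).round(1)%360,"f",s["ft_force"].round(1))
    # small rotvec making the tool vertical
    c=np.cross(R[:,1],[0,0,-1]);print("upright turn deg",np.degrees(c).round(2))
E
python3 - <<'E'
from h import *
rep()
b=imaging.get_image("wrist")
cv2.imwrite("pics/w7.png",b)
E
```

```text
6.5167 [0.4787 0.5298 0.0524] toolY [-0.007  0.012 -1.   ] jaw 52.8 r 0.1222 ang 132.3 f [ 0.2 -0.4  0.8]
upright turn deg [-0.71 -0.42 -0.  ]
```

View pics/w7.png

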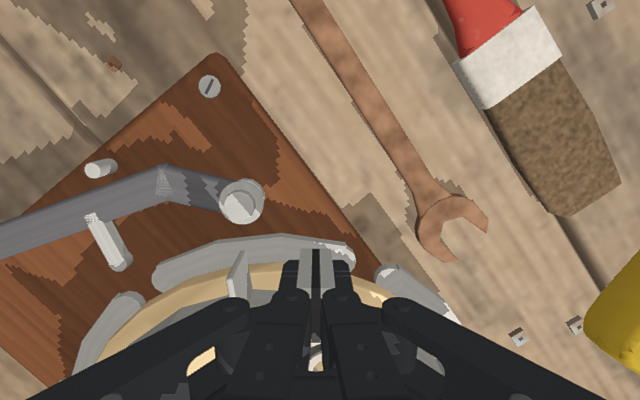

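The finger sits outside the lip, to the right of the divider's free end (238,275) in the wrist view. Now I'll sweep it along the rim.

Call:
send_rows:
  commands:
    - [1, -0.0065, -0.0075, 0, 0, 0, 3]
    - [1, -0.0065, -0.0078, 0, 0, 0, 4.5]
    - [1, -0.0058, -0.0081, 0, 0, 0, 4.5]
    - [1, -0.0052, -0.0086, 0, 0, 0, 4.5]
    - [1, -0.0044, -0.009, 0, 0, 0, 4.5]
    - [1, -0.0036, -0.0093, 0, 0, 0, 4.5]
    - [1, 0, 0, 0, 0, 0, 0]

```text
time_s: 7.15
tcp_pos: [0.4469, 0.4796, 0.0566]
orientation: [-1.553, 0.151, -0.136]
ft_force: [1.0, 0.6, 0.2]
width: -0.0003
```

Run:
```python
from h import *
rep()
```

```text
7.15 [0.4469 0.4796 0.0566] toolY [-0.008  0.014 -1.   ] jaw 79.5 r 0.121 ang 160.6 f [1.  0.6 0.2]
upright turn deg [-0.8  -0.47 -0.  ]
```

Call:
send_rows:
  commands:
    - [1, -0.0025, -0.0096, -0.003, -0.2, -0.1, 4]
    - [1, -0.002, -0.0098, -0.002, -0.2, -0.1, 4]
    - [1, -0.001, -0.0099, 0, -0.2, -0.1, 4]
    - [1, 0.0002, -0.01, 0, 0, 0, 4]
    - [1, 0.001, -0.01, 0, 0, 0, 4]
    - [1, 0, 0, 0, 0, 0, 0]

```text
time_s: 7.65
tcp_pos: [0.4447, 0.4326, 0.0549]
orientation: [-1.559, -0.13, 0.13]
ft_force: [1.1, 0.0, 0.3]
width: -0.0001
```

Run:
```python
from h import *
rep()
b=imaging.get_image("top")
cv2.imwrite("pics/t8.png",cv2.resize(b[110:290,180:420],(800,600),interpolation=cv2.INTER_CUBIC))
cv2.imwrite("pics/s8.png",cv2.resize(imaging.get_image("side")[120:270,200:400],(800,600),interpolation=cv2.INTER_CUBIC))
```

```text
7.65 [0.4447 0.4326 0.0549] toolY [-0.     0.008 -1.   ] jaw 99.5 r 0.1166 ang 183.4 f [1.1 0.  0.3]
upright turn deg [-0.44 -0.02 -0.  ]
```

View pics/t8.png

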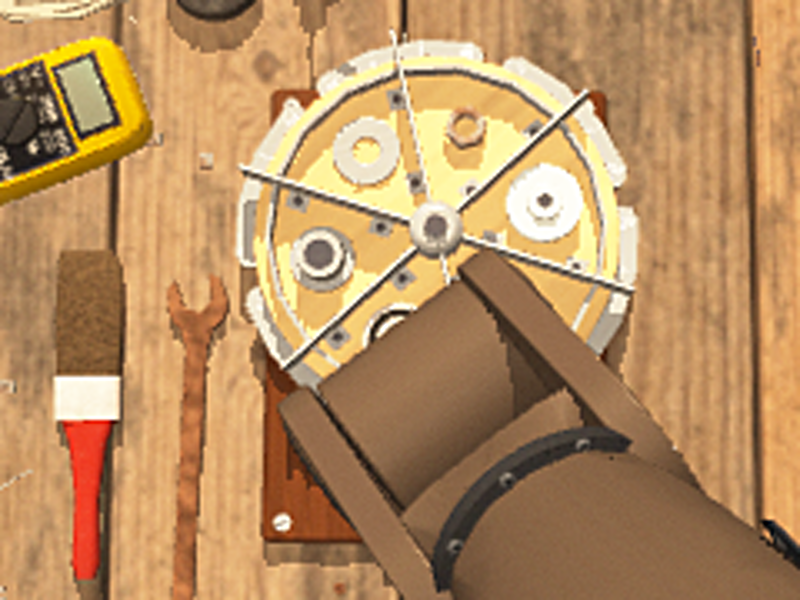

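View pics/s8.png

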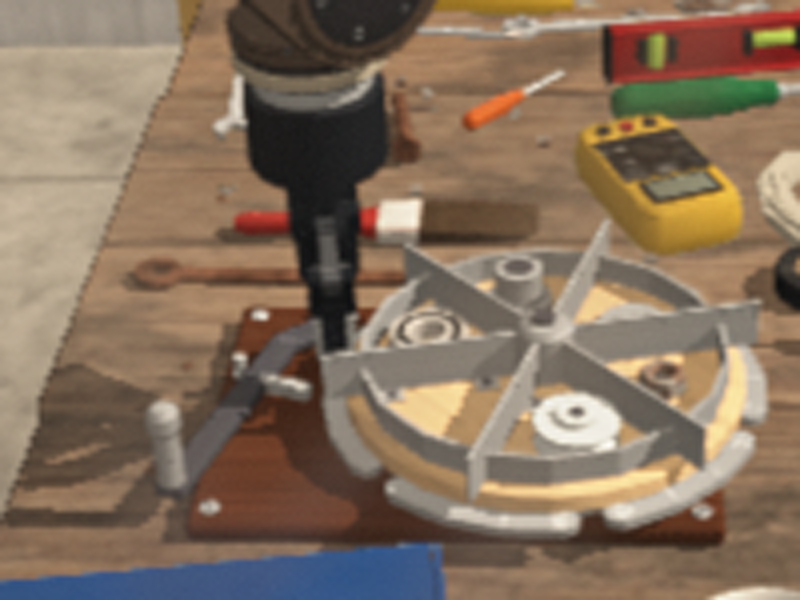

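Run:
```python
from h import *
f=lambda u,v:(180+u*.3-.35,110+v*.3-.35)
for p,q in [((240,167),(632,290)),((587,94),(285,368))]:
    a=cast("top",f(*p),.07);b=cast("top",f(*q),.07);d=(a-b)[:2];print(np.degrees(np.arctan2(d[1],d[0])))
```

```text
72.33932964367291
-47.52427948741184
```

Call:
send_rows:
  commands:
    - [1, -0.0005, -0.0095, -0.002, -0.2, 0, 4]
    - [1, 0.0005, -0.0095, -0.001, 0, 0, 4]
    - [1, 0.002, -0.008, 0, 0, 0, 4]
    - [1, 0.002, -0.005, 0, 0, 0, 3]
    - [1, 0, 0, 0, 0, 0, 0]
    - [1, 0, 0, 0, 0, 0, 0]

```text
time_s: 8.25
tcp_pos: [0.4502, 0.4064, 0.0532]
orientation: [-1.538, -0.328, 0.322]
ft_force: [0.2, 0.3, -0.5]
width: 0.0002
```

Run:
```python
from h import *
rep()
b=imaging.get_image("top")
cv2.imwrite("pics/t9.png",cv2.resize(b[110:290,180:420],(800,600),interpolation=cv2.INTER_CUBIC))
```

```text
8.25 [0.4502 0.4064 0.0532] toolY [ 0.002  0.009 -1.   ] jaw 113.8 r 0.1157 ang 196.6 f [ 0.2  0.3 -0.5]
upright turn deg [-0.5   0.13  0.  ]
```

View pics/t9.png

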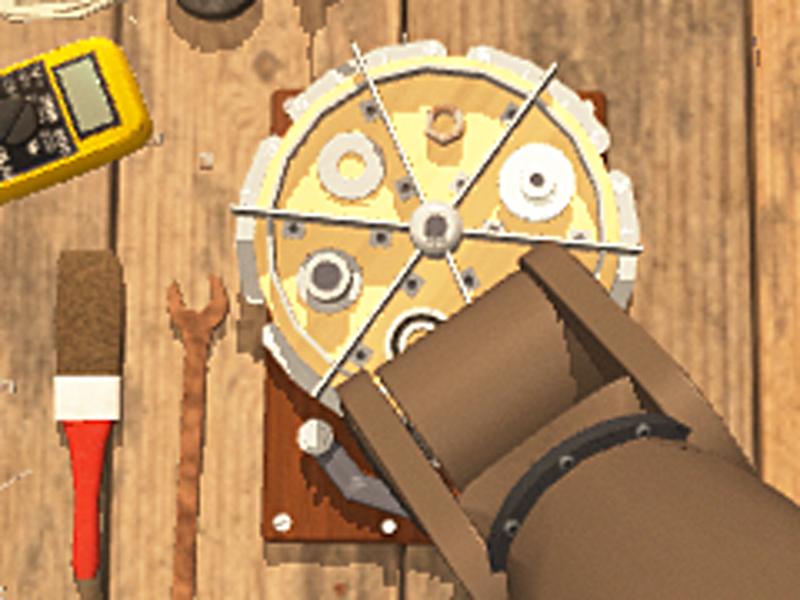

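```bash
cat >> h.py <<'E'
def divs(prs):
    f=lambda u,v:(180+u*.3-.35,110+v*.3-.35)
    for p,q in prs:
        a=cast("top",f(*p),.07);b=cast("top",f(*q),.07);d=(a-b)[:2];t=np.degrees(np.arctan2(d[1],d[0]));print(t.round(2),"mod60",round(t%60,2))
E
python3 - <<'E'
from h import *
divs([((233,209),(641,249)),((555,67),(317,397))])
print("baseline");divs([((229,227),(641,232)),((337,52),(541,408)),((541,55),(330,405))])
E
```

```text
84.26 mod60 24.26
-35.53 mod60 24.47
baseline
89.22 mod60 29.22
29.56 mod60 29.56
-30.82 mod60 29.18
```

Call:
send_rows:
  commands:
    - [1, 0.0015, -0.005, 0, 0, 0, 2.5]
    - [1, 0.0015, -0.005, 0, 0, 0, 2.5]
    - [1, 0, 0, 0, 0, 0, 0]
    - [1, 0, 0, 0, 0, 0, 0]

```text
time_s: 8.63
tcp_pos: [0.4531, 0.399, 0.0533]
orientation: [-1.526, -0.392, 0.384]
ft_force: [-0.7, 0.9, 0.4]
width: -0.0004
```

Run:
```python
from h import *
rep()
b=imaging.get_image("top")
cv2.imwrite("pics/t10.png",cv2.resize(b[110:290,180:420],(800,600),interpolation=cv2.INTER_CUBIC))
```

```text
8.6333 [0.4531 0.399  0.0533] toolY [ 0.003  0.01  -1.   ] jaw 118.4 r 0.1153 ang 200.6 f [-0.7  0.9  0.4]
upright turn deg [-0.58  0.15  0.  ]
```

View pics/t10.png

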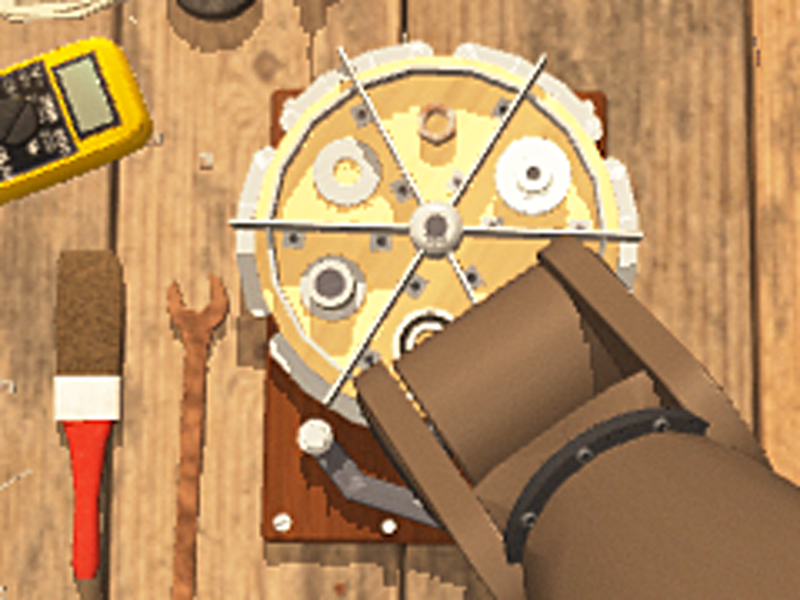

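Run:
```python
from h import *
divs([((231,222),(641,237)),((545,57),(328,403))])
```

```text
87.8 mod60 27.8
-31.83 mod60 28.17
```

Call:
send_rows:
  commands:
    - [1, -0.003, 0.006, 0, 0, 0, 0]
    - [1, 0, 0, 0.03, 0, 0, 0]
    - [1, 0, 0, 0.04, 0, 0, -5]
    - [1, -0.02, 0.02, 0.04, 0, 0, -5]
    - [1, -0.03, 0.03, 0.02, 0, 0, -5]
    - [1, -0.03, 0.03, 0, 0, 0, -5]
    - [1, -0.02, 0.03, 0, 0, 0, -5]
    - [1, 0, 0, 0, 0, 0, 0]

```text
time_s: 9.35
tcp_pos: [0.3498, 0.5164, 0.1825]
orientation: [-1.556, -0.019, 0.012]
ft_force: [0.1, -0.2, -0.2]
width: -0.0001
```

Run:
```python
from h import *
rep()
b=imaging.get_image("top")
cv2.imwrite("pics/t11.png",cv2.resize(b[110:290,180:420],(800,600),interpolation=cv2.INTER_CUBIC))
```

```text
9.35 [0.3498 0.5164 0.1825] toolY [ 0.004  0.015 -1.   ] jaw 91.1 r 0.2248 ang 160.0 f [ 0.1 -0.2 -0.2]
upright turn deg [-0.84  0.25  0.  ]
```

View pics/t11.png

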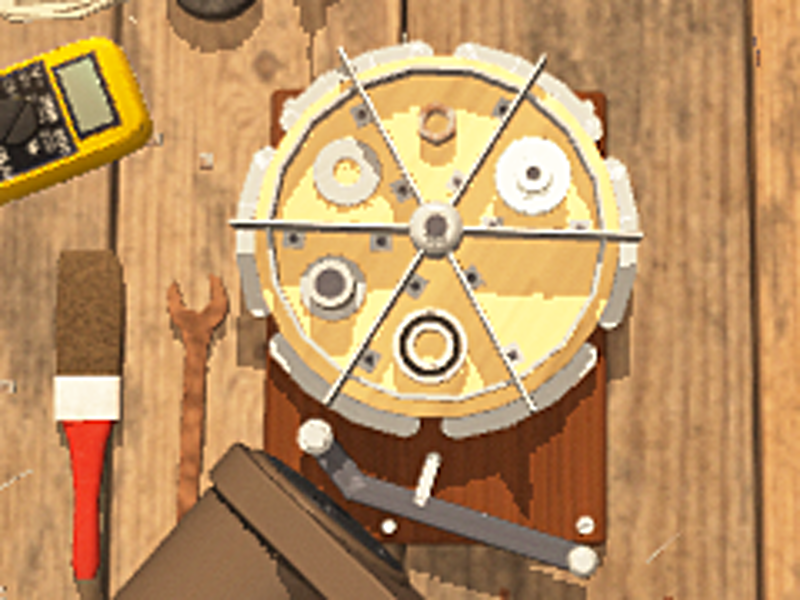

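Call:
send_rows:
  commands:
    - [1, -0.005, -0.03, 0, -0.3, 0, 0]
    - [1, -0.005, -0.035, 0, -0.3, 0, 0]
    - [1, -0.005, -0.035, 0, -0.2, 0, 0]
    - [1, -0.005, -0.035, 0, 0, 0, 0]
    - [1, -0.002, -0.028, 0, 0, 0, 0]
    - [1, 0, 0, 0, 0, 0, 0]
    - [1, 0, 0, -0.03, 0, 0, 0]
    - [1, 0, 0, -0.03, 0, 0, 0]
    - [1, 0, 0, 0, 0, 0, 0]

```text
time_s: 10.15
tcp_pos: [0.3267, 0.3454, 0.1207]
orientation: [-1.57, -0.027, 0.015]
ft_force: [-0.7, 0.0, -0.7]
width: -0.0002
```

Run:
```python
from h import *
rep();print(readout.state()["joints"].round(2))
cv2.imwrite("pics/s12.png",cv2.resize(imaging.get_image("side")[120:270,200:400],(800,600),interpolation=cv2.INTER_CUBIC))
cv2.imwrite("pics/t12.png",cv2.resize(imaging.get_image("top")[110:290,180:420],(800,600),interpolation=cv2.INTER_CUBIC))
```

```text
10.15 [0.3267 0.3454 0.1207] toolY [ 0.007  0.001 -1.   ] jaw 91.5 r 0.2525 ang 201.9 f [-0.7  0.  -0.7]
upright turn deg [-0.04  0.42  0.  ]
[ 0.68  0.44  2.04 -0.01  0.65 -0.92]
```

View pics/s12.png

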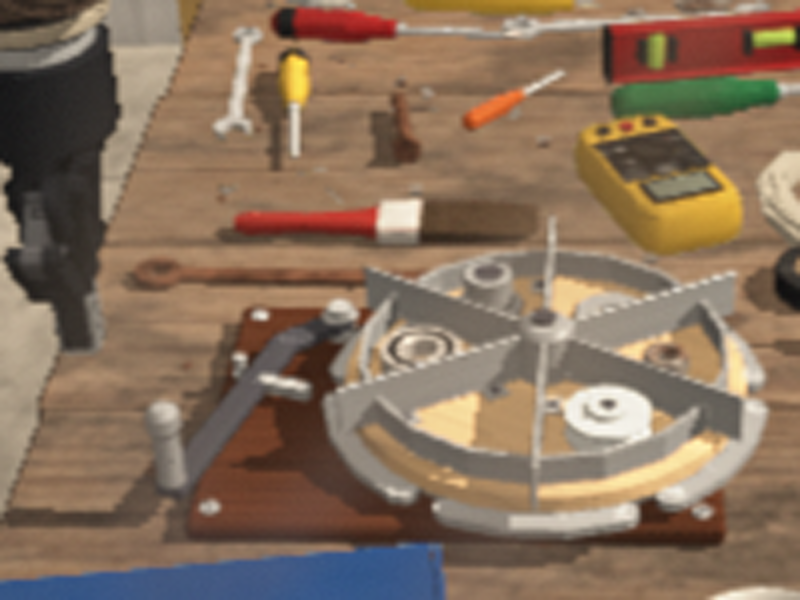

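Call:
send_rows:
  commands:
    - [1, 0, 0.003, -0.03, 0, 0, 0]
    - [1, 0, 0.003, -0.025, 0, 0, 0]
    - [1, 0, 0, -0.012, 0, 0, 0]
    - [1, 0, 0, 0, 0, 0, 0]
    - [1, 0, 0, 0, 0, 0, 0]

```text
time_s: 10.67
tcp_pos: [0.3317, 0.357, 0.0617]
orientation: [-1.561, -0.037, 0.008]
ft_force: [-0.1, -0.6, 0.8]
width: -0.0005
```

Call:
send_rows:
  commands:
    - [1, 0.003, -0.003, -0.008, 0, 0, 0]
    - [1, 0.006, -0.002, -0.003, -0.2, 0.2, 0]
    - [1, 0.008, -0.002, -0.002, -0.2, 0.2, 0]
    - [1, 0.008, -0.002, 0, 0, 0, 0]
    - [1, 0.008, -0.002, 0, 0, 0, 0]
    - [1, 0, 0, 0, 0, 0, 0]

```text
time_s: 11.17
tcp_pos: [0.3692, 0.3456, 0.0521]
orientation: [-1.567, -0.034, 0.012]
ft_force: [-1.0, 0.9, 0.0]
width: 0.0
```

Run:
```python
from h import *
rep()
cv2.imwrite("pics/w13.png",imaging.get_image("wrist"))
cv2.imwrite("pics/s13.png",cv2.resize(imaging.get_image("side")[120:270,200:400],(800,600),interpolation=cv2.INTER_CUBIC))
```

```text
11.1667 [0.3692 0.3456 0.0521] toolY [ 0.014  0.004 -1.   ] jaw 91.7 r 0.2136 ang 206.1 f [-1.   0.9  0. ]
upright turn deg [-0.25  0.78  0.  ]
```

View pics/s13.png

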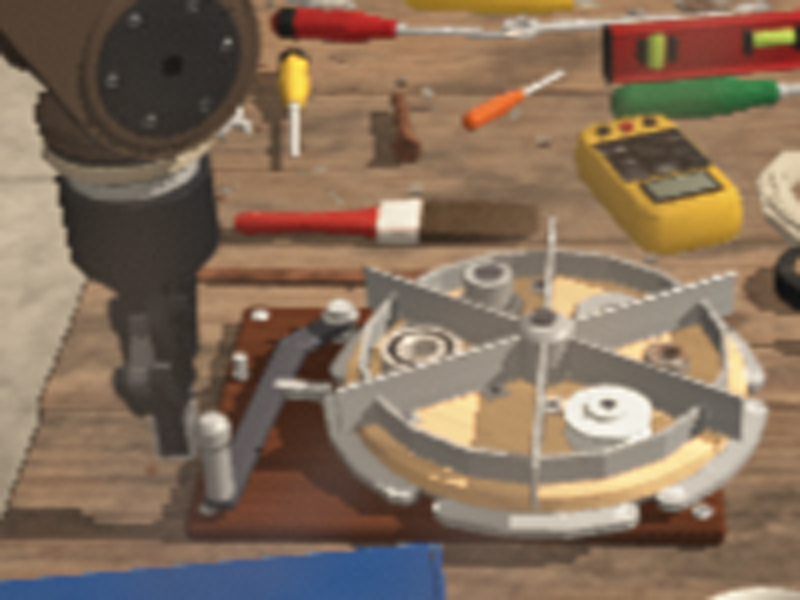

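Call:
send_rows:
  commands:
    - [1, 0.007, -0.002, 0, -0.2, 0.3, 0]
    - [1, 0.007, -0.002, 0, 0, 0.3, 0]
    - [1, 0.006, -0.002, 0, 0, 0, 0]

```text
time_s: 11.52
tcp_pos: [0.3883, 0.3398, 0.0524]
orientation: [-1.57, -0.025, 0.023]
ft_force: [-1.7, 0.5, -0.3]
width: -0.0
```

Call:
send_rows:
  commands:
    - [1, 0.006, -0.001, 0, 0, 0, 0]
    - [1, 0.006, -0.001, 0, 0, 0, 0]
    - [1, 0.006, 0, 0, 0, 0, 0]

```text
time_s: 11.77
tcp_pos: [0.3941, 0.3355, 0.0507]
orientation: [-1.579, -0.0, 0.044]
ft_force: [-48.2, 20.9, 24.4]
width: -0.0002
```

Call:
send_rows:
  commands:
    - [1, 0.008, 0, 0, 0, 0, 0]
    - [1, 0.008, 0, 0, 0, 0, 0]

```text
time_s: 11.93
tcp_pos: [0.3937, 0.3349, 0.0506]
orientation: [-1.588, 0.026, 0.069]
ft_force: [-54.4, 21.9, 29.0]
width: 0.0003
```

Run:
```python
from h import *
rep()
cv2.imwrite("pics/s14.png",cv2.resize(imaging.get_image("side")[120:270,200:400],(800,600),interpolation=cv2.INTER_CUBIC))
```

```text
11.9333 [0.3937 0.3349 0.0506] toolY [-0.06  -0.018 -0.998] jaw 91.6 r 0.1974 ang 212.0 f [-54.4  21.9  29. ]
upright turn deg [ 1.06 -3.45  0.  ]
```

View pics/s14.png

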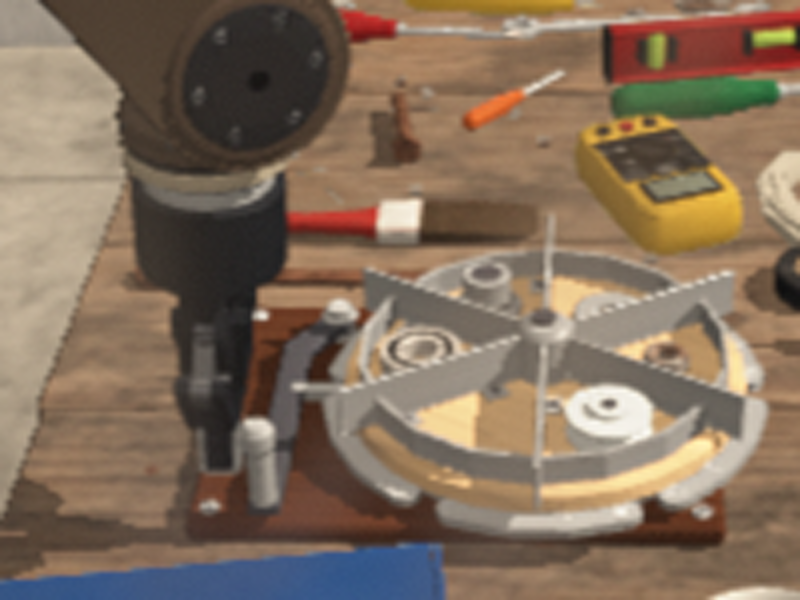

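The push stopped firmly at x = 0.394, and the side view has the post back near its starting spot (258,428). I'll draw back and check.

Call:
send_rows:
  commands:
    - [1, -0.01, 0.001, 0, 0, -1, 0]
    - [1, -0.015, 0, 0, 0.5, -1.5, 0]
    - [1, -0.02, 0, 0, 0.5, -1, 0]
    - [1, 0, 0, 0.035, 0, 0, 0]
    - [1, 0, 0, 0.04, 0, 0, 0]
    - [1, 0, 0.02, 0.04, 0, 0, 0]
    - [1, -0.01, 0.04, 0.02, 0, 0, 0]
    - [1, -0.01, 0.04, 0, 0, 0, 0]
    - [1, -0.01, 0.04, 0, 0, 0, 0]
    - [1, -0.01, 0.04, 0, 0, 0, 0]
    - [1, 0, 0.04, 0, 0, 0, 0]
    - [1, 0, 0, 0, 0, 0, 0]
    - [1, 0, 0, 0, 0, 0, 0]

```text
time_s: 13.07
tcp_pos: [0.3068, 0.5606, 0.1927]
orientation: [-1.562, -0.024, 0.018]
ft_force: [-0.3, -0.4, -0.4]
width: -0.0001
```

Run:
```python
from h import *
rep()
cv2.imwrite("pics/t15.png",cv2.resize(imaging.get_image("top")[110:290,180:420],(800,600),interpolation=cv2.INTER_CUBIC))
```

```text
13.0667 [0.3068 0.5606 0.1927] toolY [ 0.004  0.008 -1.   ] jaw 91.5 r 0.2816 ang 154.5 f [-0.3 -0.4 -0.4]
upright turn deg [-0.48  0.23  0.  ]
```

View pics/t15.png

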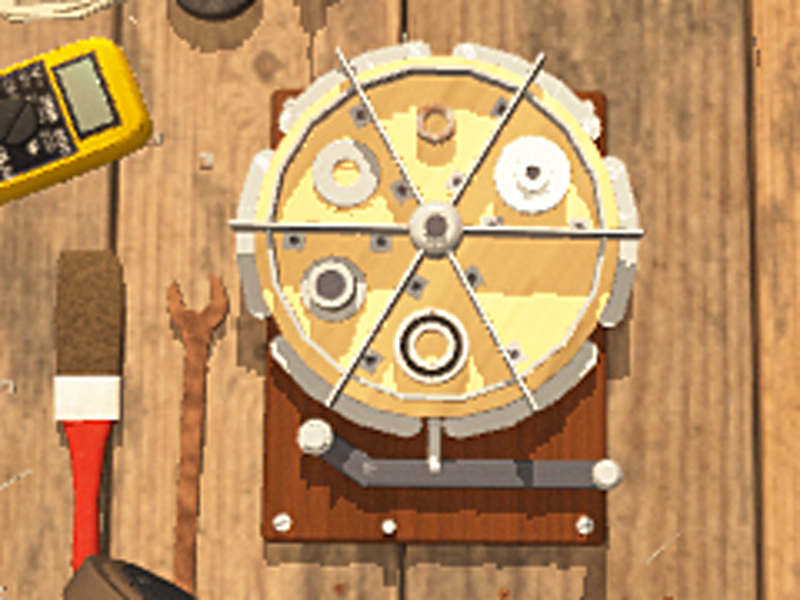

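Run:
```python
from h import *
f=lambda u,v:(180+u*.3-.35,110+v*.3-.35)
divs([((230,225),(641,232)),((543,55),(330,405))])
b=cast("top",f(431,345),.054);p=cast("top",f(607,474),.079)
front=np.array([.561-.070,.4395+.001]);print("bearing-front mm",(b[:2]-front)*1e3,"post",p)
a=cv2.cvtColor(cv2.imread("pics/top0.png"),6).astype(float);c=cv2.cvtColor(imaging.get_image("top"),6).astype(float)
d=abs(a-c)
for n,(x0,y0,x1,y1) in dict(post=(352,240,372,262),mug=(420,100,485,160),spanner_top=(225,185,255,250),brush_head=(195,180,220,225)).items(): print(n,d[y0:y1,x0:x1].mean().round(2),(d[y0:y1,x0:x1]>40).sum())
from rig import workorder
workorder.sign_off()
```

```text
88.93 mod60 28.93
-31.06 mod60 28.94
bearing-front mm [0.22388038 2.46795316] post [0.41160076 0.33688171 0.079     ]
post 7.15 17
mug 2.58 0
spanner_top 3.07 9
brush_head 2.41 0
the job is handed in; nothing more can be done
```

I handed the job in with the bearing's pocket at the front and the latch lever home. No verdict was reported. The robot's clock read about 13 s of the 72 s allowed.

**What I did:** I pushed the post outward to a measured 0.29 rad, then pushed the carousel a pocket (60°) counter-clockwise by one divider at the rim. After that I pushed the post home and drew the arm back clear. The lever stopped firmly, at about 60 N on the wrist sensor.

**Last checks in the top camera:**
- **Bearing:** about 2.5 mm from the centre of the front pocket position, against a limit of 30 mm.
- **Lever:** the post is back within 0.5 mm of its starting position, so the lever is home.
- **Carousel:** the dividers sit about 0.4° from the locking angle, within what I can measure. Before the lever went home they were 1.3° off, so the tooth drew the carousel true. I did not measure its speed.
- **Parts:** all five lie in their pockets.
- **Bystanders:** the mug, the spanner's head and the brush's head look unchanged in the before-and-after pictures.

**What disagreed:**
- The hub showed 2–3 pixels off in the side camera against the top camera's estimate, about 4 mm where the calibration is good to 2 mm. I worked from the top camera.
- While pushing the lever out, the arm stopped moving in x before my estimate of the end stop and drifted a few millimetres sideways. The lever was already well past the 0.22 rad needed to free the carousel.

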